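# Slide the gear cover over its locating pins

## Robot

A 6-joint arm with a two-finger parallel gripper is mounted at the origin on the work surface. World frame = base frame: x ahead of the robot, y to its left, z up, the work surface at z = 0. Lengths are in mm, angles in rad, forces in N, time in s.
With the tool pointing down it reaches from about 400 to 925 mm from the base axis. Payload 12.5 kg.
Tool frame: the origin (TCP) lies at the very end of the fingers, on their centre line; the grasp point (between the pads) lies 19 mm behind it; z points along the fingers, x is the direction in which the jaws open and shut, and the axes are right-handed (so a half turn about z gives the same grasp; the last joint's range is limited). The gripper opens to 95 mm and grips with 3 to 60 N. Pads are 20 mm wide; open, the fingers measure 119 mm over their backs; the gripper's body (75 mm by 180 mm) begins 59 mm behind the grasp point.
Start: joints at [1.2, 0.491, 1.559, -0, 1.092, -0.106], TCP at [163.555, 603.238, 214.661] pointing down, gripper open.
Joint ranges: [-3.1, 3.1], [-0.84, 2.19], [0.05, 2.79], [-1.13, 4.28], [0.06, 2.93], [-2.69, 2.69]. Speed limits (rad/s): [2.22, 2.22, 2.79, 3.14, 3.14, 3.14].

## Interface

Orientations are given as [roll, pitch, yaw] about the fixed x, y, z axes, in that order (R = Rz(yaw) Ry(pitch) Rx(roll)).
In Python, from cell import state, viewer, ticket, look_for, regions_of gives the robot as it stands.
- The arm moves only by the shell command python3 -m inch 'ROWS'. ROWS is JSON, a list of rows, each a list of 7 numbers: the turn, a rotation vector about the world's x, y, z in degrees, then the shift along the world's x, y, z in mm, then the opening, from -1 (shut) to 1 (fully open). In form: [[rx, ry, rz, tx, ty, tz, hand], ...]. A call has 1 to 10 rows; each row shifts and turns the commanded pose from where the row before left it; what a row does not reach is not made up. A row lasts 1/10 s, in which the tool goes at most 50 mm and 8.59 degrees, less where a joint would pass 70% of its speed; a pose out of reach is approached as far as the arm can. A call with a gripper value outside its range is refused whole. The fingers move at their own pace and stop on an object; the grip force is fixed at half the most. Time passes only in rows, so rows that do not move let the fingers close. It gives the time, the measured TCP pose, the force and the opening at its end, in the units of the state.
- state(): the state, without advancing time (a new reading comes with each control period).
- viewer.read_camera(name): name is "side" or "top"; returns a dict with "color" (480x640x3 uint8, red, green, blue), "depth" (480x640 float32, mm along the optical axis (not along the pixel's ray), 0 where there is no reading), "fx", "fy", "cx", "cy" (pixels), "dist_coeffs" ([k1, k2, p1, p2, k3] as OpenCV has them; the pictures are not rectified), "position" and "orientation" of the camera in the world. Camera axes: x right, y down, z forward; pixel columns grow to the right and rows downward; lengths in mm; the calibration is good to about 2 mm. A picture is of the moment at which its call begins.
- ticket.job_done(): hands the job in, once; it reports no verdict.
Trained networks look in the newest picture that a camera, given by its name, has taken for a name from the list of things; names that differ only in an ending like _2 or _b are one class to them, and where a whole thing is asked for, a point or a joint stands for the part that bears it (a point fixed in the world has none). Each returns a list of dicts, best first, with "score" (0 to 1); they miss things now and then, are a little off and sometimes report something else, mostly with a low value. They report only what shows in the picture. A call takes as long as a camera call. They do not tell look-alikes from the thing itself.
- look_for(name, camera): "box" ([left, top, right, bottom] as shares, 0 to 1, of the picture: columns of its width, rows of its height, round what is visible of it).
- regions_of(name, camera): "pixels" (480x640 bool, what is visible of it) and "box" ([left, top, right, bottom] as shares, 0 to 1, of the picture: columns of its width, rows of its height, round what is visible of it).
The state is a dict: "t": time; "joints": joint angles; "qvel": joint speeds; "tau": joint torques, N m; "eef_pos": TCP position; "tcp_rot": TCP orientation; "ft_force": force on the tool from outside, world axes, zero at the start; "moment": the same for the moment, N m; "opening": opening from 0.0 (shut) to 1.0 (fully open).
Only numpy, scipy, OpenCV 4.12 (cv2) and the standard library are available. Lean on these libraries where they do the work, as an engineer would, in place of code of your own. Each camera call takes 0.05 s, during which the arm holds its last target. There are 200 camera calls.

## Task

Close the open gearbox: take the pale blue-green cover with the two large holes by its handle, slide it off its ledge and across (do not lift it up high) until it drops over the two brass pins and lies flat on the seat, then let go. Leave the bare-metal cover with the four small holes where it is.

Things in the scene. Friction and masses are not known exactly. Their poses are not given: they have to be found in the camera images.
- cover_grip (a point): Cover to fit: pale blue-green plate 180 (x) x 100 (y) x 8 mm, 0.42 kg, two 28 mm holes on its x axis 60 mm either side of its middle. Point: centre of its black bar handle, 38 mm above its underside, over its middle. Bar 60 mm along x, 18 wide, 18 high, on two posts; bar underside 21 mm above the plate's top. z up. It lies loose on the left or right ledge, yaw within 0.2 of the gearbox's.
- spare_grip (a point): Wrong cover, loose on the other ledge: bare steel-grey plate of the same size, with the same black bar handle, but only four small 8 mm holes near its corners. Point: centre of its handle bar, 38 mm above its underside, axes as for the other cover.
- seat (a point): Middle of the gearbox's sunken grey seat, on its surface, 60 mm above the bench; axes as gearbox. Two fixed brass pins stand on the seat at x = +60 and -60 mm: 18 mm diameter for 4 mm, then tapering to a 7 mm nose 14 mm above the seat. A cover that is home has its middle over this point, long side along x, its handle's centre 38 mm above this point.
- gearbox: Fixed black gearbox on a blue base; origin on the bench under the seat's middle; x away from the robot (yaw within 0.25), y left. Seat 250 mm (x) x 140 mm (y), with an open gear well 90 mm long in its middle. Flat black ledges at y = 70 to 220 mm and -70 to -220 mm, 75 mm above the bench (15 above the seat, 1 above the pins). Black handwheel at the -y end, top 88 mm above the bench.
Things that resemble listed ones, but are neither listed nor needed, are in the scene too. What is shaped like the part that bears cover_grip but brown or red is not meant.

How it is judged:
By the outcome, as a careful person would: the job done as asked, in the order asked, and still so for the second after the job is handed in, with the robot touching nothing.
It also fails if it takes over 34 s, if anything falls off the work surface, if the arm or the gripper's body presses on something with over 40 N, if the wrist force passes 120 N, or if a joint passes its speed limit or range.

## Working session

There is one attempt and no reset: what is moved stays moved. The work goes in short steps, Python scripts to look and compute and a shell command to move; the robot and the scene stay as the last step left them, time stands still between calls to the robot, and variables do not carry over. Pictures are saved under pics/ and viewed, on a budget of 10 in all, crops included, one or two more only if the job needs it, and the job is handed in when it is done.

```bash
mkdir -p pics; cat > h.py <<'E'
import numpy as np, cv2
from cell import state, viewer, ticket, look_for, regions_of
from scipy.spatial.transform import Rotation as R
def cam(n):
    c=viewer.read_camera(n); return c
def rot(c):
    o=np.array(c["orientation"],float)
    return o if o.shape==(3,3) else R.from_euler('xyz',o).as_matrix() if o.size==3 else None
def cloud(c):
    K=np.array([[c["fx"],0,c["cx"]],[0,c["fy"],c["cy"]],[0,0,1.]])
    v,u=np.mgrid[0:480,0:640]
    p=cv2.undistortPoints(np.stack([u,v],-1).reshape(-1,1,2).astype(np.float64),K,np.array(c["dist_coeffs"],float)).reshape(480,640,2)
    d=c["depth"].astype(float)
    P=np.dstack([p[...,0]*d,p[...,1]*d,d])
    W=P@rot(c).T+np.array(c["position"],float)
    W[d<=0]=np.nan
    return W
def save(c,f): cv2.imwrite('pics/'+f,c["color"][...,::-1])
E
python3 - <<'E'
from h import *
for n in("top","side"):
    c=cam(n); save(c,n+"1.png"); print(n,c["position"],c["orientation"],c["fx"])
    for k in("cover_grip","spare_grip","gearbox","seat"):
        try: print(k,[(round(r["score"],2),(np.array(r["box"])*[640,480,640,480]).round()) for r in look_for(k,n)])
        except Exception as e: print(k,e)
print(state())
E
```

```text
top [ 363.05935911  -66.3392353  1271.00237291] [-3.01405479 -0.01853742 -1.55397614] 490.72895546443823
cover_grip [(0.77, array([396., 313., 473., 355.])), (0.74, array([321., 201., 364., 280.])), (0.62, array([405., 128., 479., 193.])), (0.56, array([187., 304., 257., 347.]))]
spare_grip [(0.57, array([190., 169., 251., 247.]))]
gearbox [(0.67, array([181., 148., 392., 303.]))]
seat [(0.74, array([184., 151., 391., 307.]))]
side [ 357.972354   -880.692107    766.47996546] [-2.2609487   0.01295604 -0.19984103] 518.793610379694
cover_grip [(0.98, array([276., 231., 375., 277.])), (0.91, array([190., 187., 236., 239.])), (0.74, array([291., 151., 371., 184.])), (0.65, array([192., 351., 264., 448.])), (0.57, array([446., 317., 516., 411.]))]
spare_grip [(0.61, array([289., 152., 366., 184.]))]
gearbox [(0.81, array([251., 158., 403., 322.]))]
seat [(0.83, array([253., 157., 406., 325.]))]
{'t': 0.5, 'joints': array([ 1.20045058e+00,  4.90918435e-01,  1.55895696e+00,  1.41343107e-05,
        1.09171588e+00, -1.05586750e-01]), 'qvel': array([-8.25105969e-04,  6.41248775e-04, -7.08394559e-05, -8.11125373e-04,
        1.99035413e-03,  3.10716082e-04]), 'tau': array([-1.22745103e-03, -6.12055635e+01, -2.58283103e+01,  6.93411240e-02,
        4.48062702e-02,  1.06915581e-05]), 'eef_pos': array([163.50941918, 603.21768886, 214.62983971]), 'tcp_rot': array([-3.14158033e+00, -2.69216458e-06,  1.30603081e+00]), 'ft_force': array([-0.52576197,  0.03228614, -0.17844643]), 'moment': array([ 0.0099353 ,  0.02064368, -0.00706398]), 'opening': 0.9990745918885658}
```

```bash
python3 -c "
import cv2,numpy as np
a=cv2.imread('pics/top1.png');b=cv2.imread('pics/side1.png')
cv2.imwrite('pics/t.png',a)"
```

```text
(no output)
```

View pics/top1.png

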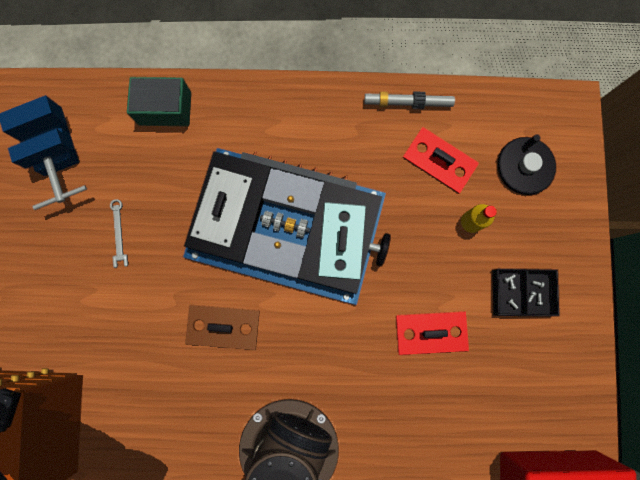

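View pics/side1.png

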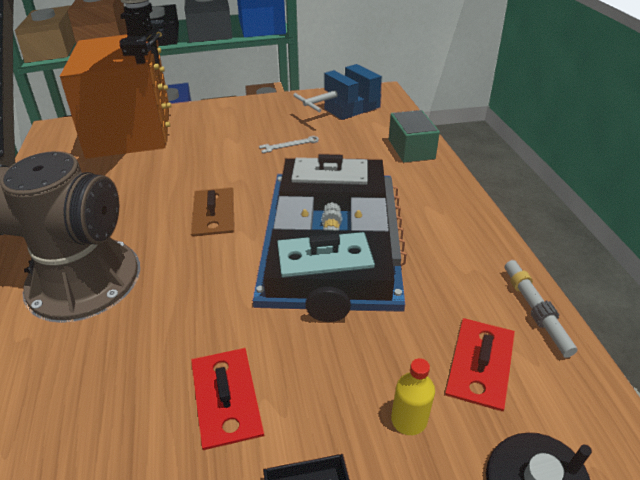

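The pale cover is on the right ledge, at about (342,241) in the top view. The brass pins are at (291,199) and (277,244), and the steel spare is on the left ledge at (220,206). The red and brown plates are decoys.

```bash
cat >> h.py <<'E'
def rect(pts):
    (c,s,a)=cv2.minAreaRect(pts.astype(np.float32)); b=cv2.boxPoints((c,s,a))
    e=[b[1]-b[0],b[2]-b[1]]; e=max(e,key=np.linalg.norm); y=np.arctan2(e[1],e[0])
    y=(y+np.pi/2)%np.pi-np.pi/2
    return np.array(c).round(1),np.array(s).round(1),round(y,4)
def biggest(m):
    n,l,s,_=cv2.connectedComponentsWithStats(m.astype(np.uint8)); i=1+s[1:,4].argmax(); return l==i
def atz(c,u,v,z):
    K=np.array([[c["fx"],0,c["cx"]],[0,c["fy"],c["cy"]],[0,0,1.]])
    p=cv2.undistortPoints(np.array([[[u,v]]],float),K,np.array(c["dist_coeffs"],float))[0,0]
    d=rot(c)@[p[0],p[1],1]; o=np.array(c["position"],float); return o+d*(z-o[2])/d[2]
def planar(c,m,z):
    cs,_=cv2.findContours(m.astype(np.uint8),cv2.RETR_EXTERNAL,cv2.CHAIN_APPROX_NONE)
    k=max(cs,key=cv2.contourArea)[:,0]
    return np.array([atz(c,u,v,z)[:2] for u,v in k])
E
python3 - <<'E'
from h import *
for n in("top","side"):
    c=cam(n); W=cloud(c); hsv=cv2.cvtColor(c["color"],cv2.COLOR_RGB2HSV); h,s,v=cv2.split(hsv)
    roi=np.zeros((480,640),bool)
    if n=="top": roi[140:310,180:390]=1
    else: roi[150:325,250:405]=1
    m=biggest(roi&(h>75)&(h<100)&(s>25)&(s<110)&(v>140))
    print(n,"cover z",np.nanmedian(W[m][:,2]),"rect",rect(planar(c,m,83)), "cloud",rect(W[m][~np.isnan(W[m][:,0])][:,:2]))
    # handle via dark blob within hull of cover
    hull=np.zeros((480,640),np.uint8); cs,_=cv2.findContours(m.astype(np.uint8),0,2); cv2.fillPoly(hull,[cv2.convexHull(max(cs,key=cv2.contourArea))],1)
    hh=cv2.morphologyEx((hull.astype(bool)&(v<70)).astype(np.uint8),1,None) if 0 else (hull.astype(bool)&(v<90)).astype(np.uint8)
    nn,l,st,ce=cv2.connectedComponentsWithStats(hh)
    for i in range(1,nn):
        if st[i,4]>25: q=W[l==i]; print(" dark",st[i],ce[i].round(1),np.nanmedian(q,0).round(1),'at83',atz(c,*ce[i],83).round(1))
    g=roi&(h>12)&(h<28)&(s>120)&(v>110)
    nn,l,st,ce=cv2.connectedComponentsWithStats(g.astype(np.uint8))
    for i in range(1,nn):
        if st[i,4]>8: print(" brass",st[i],ce[i].round(1),np.nanmedian(W[l==i],0).round(1),"at68",atz(c,*ce[i],68).round(1))
    # ledge/whole top: points z 72..78 ; seat z 57..63
    z=W[...,2]
    ms=biggest(roi&(abs(z-60)<5)&(v>100)&(s<60)); q=W[ms]; print(" seat piece",np.nanmedian(q,0).round(1))
    seat=roi&(abs(z-60)<5)&(v>100)&(s<60); print(" seat rect",rect(W[seat][:,:2]))
    b=roi&(z>65)&(z<130); print(" bodytop",rect(W[biggest(b)][:,:2]))
    ml=biggest(roi&(abs(z-83)<6)&(s<30)&(v>150)); print(" spare",rect(planar(c,ml,83)),np.nanmedian(W[ml],0).round(1))
E
```

```text
top cover z 83.88926925158148 rect (array([ 519.4, -121.5]), array([100.3, 181.2]), np.float32(-0.0676)) cloud (array([ 520.3, -121.9]), array([100.9, 183.4]), np.float32(-0.0676))
 dark [339 211  10  11  84] [343.6 215.8] [ 580.4 -125.8   75.7] at83 [ 579.7 -124.8   83. ]
 dark [337 226  10  29 230] [341.3 240. ] [ 515.4 -117.6  121.5] at83 [ 519.4 -119.9   83. ]
 dark [335 260  11  10  88] [339.9 264.4] [ 461.  -117.8   76.2] at83 [ 459.7 -117.3   83. ]
 brass [288 196   6   4  18] [290.3 197.6] [625.    8.6  72.8] at68 [625.8   8.4  68. ]
 brass [285 218  11  13 100] [289.5 223.9] [561.6  10.5  50.2] at68 [559.2   8.6  68. ]
 brass [275 242   6   5  22] [277.3 244. ] [507.7  37.2  71.9] at68 [508.5  37.2  68. ]
 seat piece [482.   46.7  60.7]
 seat rect (array([544. , -61.5]), array([315.9, 250.1]), np.float32(1.3238))
 bodytop (array([575. ,  21.8]), array([442.5, 270.3]), np.float32(1.3238))
 spare (array([597.6, 176.9]), array([ 99.4, 179.6]), np.float32(-0.2681)) [595.5 173.6  83.8]
side cover z 82.1655912176924 rect (array([ 517.4, -123.2]), array([100.3, 180. ]), np.float32(
[... 1039 characters left out ...]
8.1 221.8] [732.   39.2  -1. ] at68 [698.8 -44.2  68. ]
 brass [399 230   2   8  16] [399.5 233.5] [721.9  -4.1  -1.1] at68 [689.1 -83.1  68. ]
 brass [400 242   3   8  16] [400.6 245.1] [711.2 -45.9  -1.3] at68 [ 679.4 -119.5   68. ]
 brass [401 254   3   9  23] [401.9 258. ] [700.8 -85.5  -1.4] at68 [ 669.3 -157.9   68. ]
 brass [402 264   3  27  56] [403.3 274.8] [ 686.6 -134.5   -0.8] at68 [ 656.4 -204.9   68. ]
 seat piece [649.6   6.9  59.2]
 seat rect (array([574.1,  26.1]), array([289.8, 269.6]), np.float32(1.3221))
 bodytop (array([572.7,  20.6]), array([445.9, 270.3]), np.float32(1.3258))
 spare (array([594.8, 174.5]), array([ 98.6, 178.1]), np.float32(-0.2677)) [590.9 165.4  82.3]
```

```bash
python3 -m inch '[[0,0,1.1,30,-40,0,1],[0,0,1.1,30,-40,0,1],[0,0,1.1,30,-40,0,1],[0,0,1.1,30,-40,0,1],[0,0,1.1,30,-40,0,1],[0,0,1.1,30,-40,0,1],[0,0,1.1,30,-40,0,1],[0,0,1.2,30,-40,0,1],[0,0,1.2,30,-40,0,1],[0,0,1.2,30,-40,0,1]]'; python3 -m inch '[[0,0,0,8,-46,0,1],[0,0,0,8,-46,0,1],[0,0,0,8,-46,0,1],[0,0,0,8,-46,0,1],[0,0,0,8,-46,-10,1],[0,0,0,8,-46,-20,1],[0,0,0,7,-47,-20,1],[0,0,0,0,0,0,1],[0,0,0,0,0,0,1]]'
python3 - <<'E'
from h import *
s=state();print(s["eef_pos"],s["tcp_rot"],s["ft_force"],s["t"])
c=cam("side");save(c,"s2.png")
E
```

```text
t: 1.6
eef_pos: [464.6, 201.4, 214.9]
tcp_rot: [3.141, -0.0, 1.504]
ft_force: [0.8, 0.9, 0.0]
opening: 1.002
t: 2.5
eef_pos: [518.0, -118.4, 165.1]
tcp_rot: [-3.141, -0.001, 1.501]
ft_force: [-0.8, -0.2, 0.3]
opening: 0.998
[ 517.95814943 -118.36175141  165.13878538] [-3.14051594e+00 -5.46462402e-04  1.50099014e+00] [-0.80004271 -0.16355329  0.30196992] 2.5
```

View pics/s2.png

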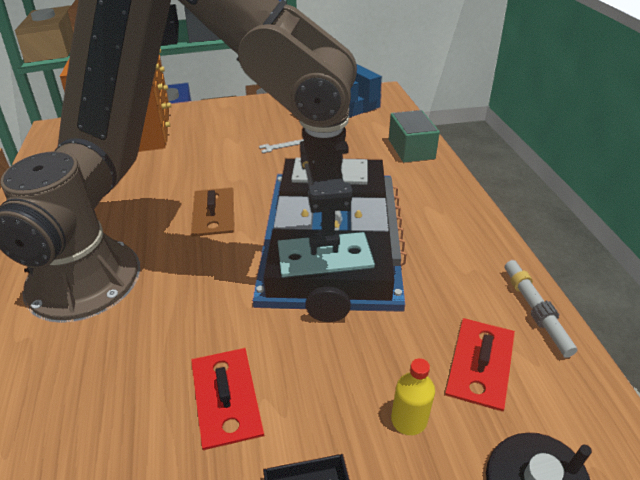

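The fingers stand over the handle at about (325,235). Next I shift y by −3 mm, go down and close.

```bash
python3 -m inch '[[0,0,0,0,-3,-15,1],[0,0,0,0,0,-20,1],[0,0,0,0,0,-20,1],[0,0,0,0,0,-14,1],[0,0,0,0,0,0,1],[0,0,0,0,0,0,-1],[0,0,0,0,0,0,-1],[0,0,0,0,0,0,-1],[0,0,0,0,0,0,-1],[0,0,0,0,0,0,-1]]'; python3 -m inch '[[0,0,0,0,0,0,-1],[0,0,0,0,0,0,-1],[0,0,0,0,0,0,-1]]'
```

```text
t: 3.55
eef_pos: [518.3, -120.7, 96.9]
tcp_rot: [3.141, 0.0, 1.503]
ft_force: [0.7, -0.6, -1.1]
opening: 0.633
t: 3.85
eef_pos: [518.2, -120.7, 96.6]
tcp_rot: [-3.142, -0.0, 1.503]
ft_force: [-0.7, -0.5, -0.3]
opening: 0.381
```

```bash
python3 -m inch '[[0,0,0,0,0,0,-1],[0,0,0,0,0,0,-1],[0,0,0,0,0,0,-1],[0,0,0,0,0,0,-1],[0,0,0,0,0,0,-1]]'; python3 - <<'E'
from h import *
s=state();print(s["eef_pos"],s["ft_force"],s["moment"])
c=cam("top")
h,s,v=cv2.split(cv2.cvtColor(c["color"],cv2.COLOR_RGB2HSV));m=biggest((h>75)&(h<100)&(s>25)&(s<110)&(v>140));print(m.sum(),rect(planar(c,m,83)))
E
```

```text
t: 4.35
eef_pos: [518.3, -120.7, 96.6]
tcp_rot: [3.141, 0.0, 1.503]
ft_force: [-0.5, -1.0, -0.4]
opening: 0.184
[ 518.26093611 -120.71819102   96.57410847] [-0.4824012  -0.98685127 -0.40792319] [-0.20735634  0.00084746 -0.00086786]
1 (array([733.4, 166.3]), array([0., 0.]), np.float32(0.0))
```

```bash
python3 -m inch '[[0,0,0,0,0,3,-1],[0,0,0,0,0,1,-1],[0,0,0,0,0,0,-1]]'; python3 -m inch '[[0,0,-1,4.8,14.4,0,-1],[0,0,-1,4.8,14.4,0,-1],[0,0,-1,4.8,14.4,0,-1],[0,0,-1,4.8,14.4,0,-1],[0,0,-1,4.8,14.4,0,-1],[0,0,-1,4.8,14.4,0,-1],[0,0,-1,4.7,14.4,0,-1],[0,0,-1,4.7,14.4,0,-1],[0,0,-1.1,4.7,14.4,0,-1],[0,0,-1.1,4.7,14.4,0,-1]]'; python3 -m inch '[[0,0,0,0,0,0,-1],[0,0,0,0,0,0,-1]]'
python3 - <<'E'
from h import *
s=state();print(s["eef_pos"],s["tcp_rot"])
c=cam("side");save(c,"s3.png");t=cam("top")
a=cv2.resize(c["color"][140:320,240:420],None,fx=2.8,fy=2.8,interpolation=2)
b=cv2.resize(t["color"][140:320,180:400],None,fx=2.8,fy=2.8,interpolation=2)
cv2.imwrite('pics/m3.png',cv2.resize(np.hstack([a,b]),(800,360))[...,::-1])
h,sv,v=cv2.split(cv2.cvtColor(c["color"],cv2.COLOR_RGB2HSV));m=biggest((h>75)&(h<100)&(sv>25)&(sv<110)&(v>100))
print(m.sum(),rect(planar(c,m,87)),np.nanmedian(cloud(c)[m],0))
E
```

```text
t: 4.7
eef_pos: [518.1, -120.5, 100.6]
tcp_rot: [-3.141, -0.0, 1.503]
ft_force: [-0.0, 1.3, -3.8]
opening: 0.188
t: 5.7
eef_pos: [565.8, 24.0, 100.4]
tcp_rot: [-3.141, -0.0, 1.324]
ft_force: [-0.3, -0.4, -4.9]
opening: 0.188
t: 5.9
eef_pos: [565.5, 23.4, 100.3]
tcp_rot: [-3.141, 0.0, 1.326]
ft_force: [-0.0, 0.1, -5.2]
opening: 0.186
[565.522413    23.41985885 100.33767981] [-3.14098912e+00  1.14575805e-04  1.32645710e+00]
1846 (array([563.4,  15. ]), array([107.2, 183.3]), np.float32(-0.2173)) [570.45289373   7.53236914  85.68920781]
```

View pics/m3.png

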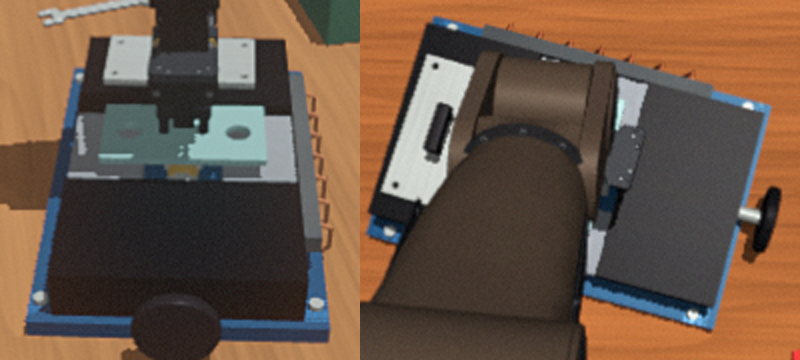

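The cover is held over the seat, with its holes roughly over the pins and 5 N of weight on the wrist. I lower it and watch the force.

```bash
python3 -m inch '[[0,0,0,0,0,-3,-1],[0,0,0,0,0,-2,-1],[0,0,0,0,0,-2,-1],[0,0,0,0,0,-1,-1],[0,0,0,0,0,0,-1]]'
```

```text
t: 6.5
eef_pos: [565.8, 23.3, 92.4]
tcp_rot: [-3.141, -0.0, 1.325]
ft_force: [0.1, -0.8, -5.0]
opening: 0.19
```

```bash
python3 -m inch '[[0,0,0,0,0,-2,-1],[0,0,0,0,0,-2,-1],[0,0,0,0,0,-1,-1],[0,0,0,0,0,0,-1]]';python3 -m inch '[[0,0,0,0,0,-1,-1],[0,0,0,0,0,-1,-1],[0,0,0,0,0,-1,-1],[0,0,0,0,0,0,-1]]'
```

```text
t: 6.9
eef_pos: [565.7, 23.4, 87.4]
tcp_rot: [-3.141, -0.0, 1.325]
ft_force: [-0.1, 0.3, -4.2]
opening: 0.188
t: 7.3
eef_pos: [565.7, 23.4, 84.4]
tcp_rot: [-3.141, -0.0, 1.325]
ft_force: [0.5, -0.4, -5.0]
opening: 0.188
```

```bash
python3 -m inch '[[0,0,0,0,0,-1,-1],[0,0,0,0,0,-1,-1],[0,0,0,0,0,-0.5,-1],[0,0,0,0,0,0,-1]]'
```

```text
t: 7.7
eef_pos: [565.8, 23.4, 82.0]
tcp_rot: [-3.141, -0.0, 1.325]
ft_force: [-0.2, -0.4, -4.5]
opening: 0.188
```

```bash
python3 -m inch '[[0,0,0,0,0,-0.5,-1],[0,0,0,0,0,-0.3,-1],[0,0,0,0,0,0,-1]]'
```

```text
t: 8.0
eef_pos: [565.9, 23.4, 81.6]
tcp_rot: [3.141, -0.0, 1.325]
ft_force: [-1.2, 0.7, -0.1]
opening: 0.191
```

Weight has gone off the wrist at the expected height (81.6 mm), so the cover is on the seat. I release it, go up and look.

```bash
python3 -m inch '[[0,0,0,0,0,0,0.3],[0,0,0,0,0,0,0.3],[0,0,0,0,0,0,0.3],[0,0,0,0,0,0,0.3],[0,0,0,0,0,0,0.3],[0,0,0,0,0,0,0.3],[0,0,0,0,0,0,0.3]]';python3 -m inch '[[0,0,0,0,0,10,0.3],[0,0,0,0,0,20,0.3],[0,0,0,0,0,30,0.3],[0,0,0,0,0,40,0.3],[0,0,0,-10,40,20,0.3],[0,0,0,-20,45,0,0.3],[0,0,0,-20,45,0,0.3],[0,0,0,-25,43,0,0.3],[0,0,0,-25,43,0,0.3],[0,0,0,-25,43,0,0.3]]';python3 -m inch '[[0,0,0,-25,43,0,0.3],[0,0,0,-25,43,0,0.3],[0,0,0,-25,43,0,0.3],[0,0,0,-25,43,0,0.3],[0,0,0,0,0,0,0.3]]'
python3 - <<'E'
from h import *
c=cam("side");t=cam("top")
a=cv2.resize(c["color"][140:320,240:420],None,fx=3,fy=3,interpolation=2)
b=cv2.resize(t["color"][140:320,180:400],None,fx=3,fy=3,interpolation=2)
cv2.imwrite('pics/m4.png',cv2.resize(np.hstack([a,b]),(800,360))[...,::-1])
for n,x in(("top",t),("side",c)):
    W=cloud(x);h,sv,v=cv2.split(cv2.cvtColor(x["color"],cv2.COLOR_RGB2HSV));m=biggest((h>75)&(h<100)&(sv>25)&(sv<110)&(v>100))
    q=W[m];q=q[~np.isnan(q[:,0])];A=np.c_[q[:,:2]-q[:,:2].mean(0),np.ones(len(q))];f=np.linalg.lstsq(A,q[:,2],rcond=None)[0]
    print(n,m.sum(),rect(planar(x,m,68)),"plane",f.round(3))
    g=(h>12)&(h<28)&(sv>110)&(v>100)&(abs(W[...,2]-70)<12)
    nn,l,st,ce=cv2.connectedComponentsWithStats(g.astype(np.uint8))
    for i in range(1,nn):
        if st[i,4]>6: print(" brass",st[i,4],atz(x,*ce[i],70).round(1))
    hull=np.zeros((480,640),np.uint8); cs,_=cv2.findContours(m.astype(np.uint8),0,2); cv2.fillPoly(hull,[cv2.convexHull(max(cs,key=cv2.contourArea))],1)
    nn,l,st,ce=cv2.connectedComponentsWithStats((hull.astype(bool)&~m).astype(np.uint8))
    for i in range(1,nn):
        if st[i,4]>30: print(" hole",st[i],atz(x,*ce[i],68).round(1))
E
```

```text
t: 8.7
eef_pos: [565.8, 23.4, 81.3]
tcp_rot: [3.142, -0.0, 1.325]
ft_force: [-0.0, -0.2, -0.5]
opening: 0.642
t: 9.7
eef_pos: [439.6, 283.9, 202.2]
tcp_rot: [3.141, -0.001, 1.325]
ft_force: [0.8, 1.3, 0.2]
opening: 0.647
t: 10.2
eef_pos: [337.8, 458.3, 201.9]
tcp_rot: [-3.142, -0.001, 1.33]
ft_force: [0.4, -1.1, -1.3]
opening: 0.651
top 2609 (array([566.4,  23. ]), array([105.5, 183.9]), np.float32(-0.2407)) plane [-3.0000e-03 -1.1000e-02  6.8473e+01]
 brass 22 [624.4   7.7  70. ]
 brass 24 [507.9  37.   70. ]
 hole [285 193  11  10  82] [625.5   9.5  68. ]
 hole [275 207  14  28 211] [567.8  27.7  68. ]
 hole [300 206  10  35  45] [562.5 -29.   68. ]
 hole [272 239  11  11  83] [508.9  38.6  68. ]
side 1974 (array([563.7,  17.1]), array([113.9, 181.9]), np.float32(-0.2511)) plane [1.0000e-03 1.1000e-02 6.6529e+01]
 brass 49 [-317.4 1423.5   70. ]
 brass 17 [175.5 742.5  70. ]
 brass 47 [174.1 580.6  70. ]
 brass 376 [ 41.2 530.8  70. ]
 brass 18 [156.3 528.5  70. ]
 brass 26 [505.3  31.1  70. ]
 brass 26 [620.7   1.9  70. ]
 brass 332 [ 574.  -488.1   70. ]
 hole [314 198  32  16 397] [568.9  46.9  68. ]
 hole [300 209  11   7  55] [507.   33.5  68. ]
 hole [354 210  10   7  56] [622.6   4.5  68. ]
 hole [309 228  52   3  63] [559.1 -39.9  68. ]
```

View pics/m4.png

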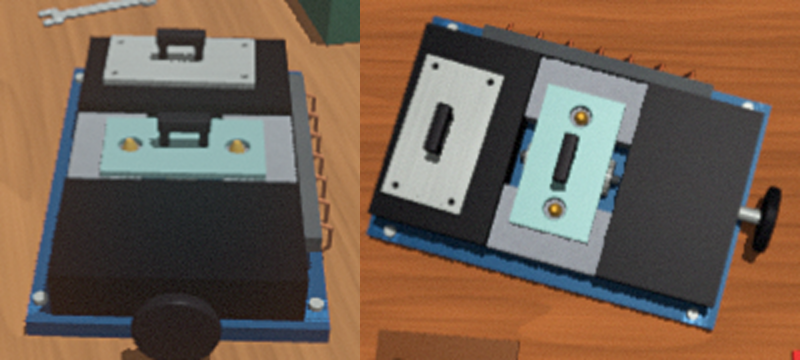

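The cover lies flat with both brass pins centred in its holes. Its top face is at about 68 mm (60 + 8), the spare has not moved, and the arm is clear.

```bash
python3 -c "
from cell import ticket; print(ticket.job_done())"
```

```text
the job is handed in; nothing more can be done
None
```

The pale blue-green cover is on the seat over both brass pins. The gripper has let go and stands clear, and I have handed the job in at about 10 s of the 34 s allowed.

I took the cover by its handle, lifted it only about 4 mm off the right ledge, and slid it across while turning it about 10°. I then lowered it until its weight went off the wrist at the expected height.

**Last checks:**
- **Flat:** the cover's top face measures 68.5 mm in the top camera and 66.5 mm in the side camera, against 68 mm expected. The tilt is about 0.01 rad, which is within noise.
- **Pins:** both show inside the holes, 2 mm off the hole centres in the top view and about 3 mm in the side view.
- **Spare cover:** in the last picture the bare-metal cover is still on its ledge, as before. I did not re-measure it.
- **Forces:** wrist readings stayed at about 5 N or less in every report.

**Disagreement:** the two cameras differ by up to about 6 mm on the cover's position (3 mm in x, 6 mm in y). I put this down to calibration and the side camera's slanted view, as the pins shift by about the same amount between the two cameras.

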